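# Rake the dryer bricks into one layer

## Robot

A 6-joint arm with a two-finger parallel gripper is mounted at the origin on a cart in front of the work surface, level with it; the furniture and walls round the work are solid. World frame = base frame: x ahead of the robot, y to its left, z up, the work surface at z = 0. Lengths are in m, angles in rad, forces in N, time in s.
With the tool pointing down it reaches from about 0.4 to 0.925 m from the base axis. Payload 3.4 kg.
Tool frame: the origin (TCP) lies between the finger pads; the fingertips stand 25 mm ahead of it and the grasp point (between the pads) lies 6 mm ahead of it; z points along the fingers, y is the line along which they close (so a half turn about z gives the same grasp; the last joint's range is limited). The gripper opens to 85 mm and grips with 20 to 120 N. Pads are 22 mm wide; open, the fingers measure 114 mm over their backs; the gripper's body (76 mm by 85 mm) begins 54 mm behind the grasp point. The pads swing forward as they close: fully open they stand 13 mm farther back than shut.
Start: joints at [-1.375, 0.307, 1.506, -0, 1.328, -0.073], TCP at [0.153, -0.554, 0.256] pointing down, gripper open.
Joint ranges: [-3.12, 3.12], [-1.05, 2.28], [0.14, 2.33], [-1.42, 4.57], [0.1, 2.73], [-2.68, 2.68]. Speed limits (rad/s): [2.57, 2.57, 3.14, 3.14, 3.14, 3.14].

## Interface

Orientations are given as a rotation vector (axis times angle).
In Python, from plant import * gives the robot as it stands.
- The arm moves only by the shell command python3 -m jog 'ROWS' [FORCE]. ROWS is JSON, a list that holds one entry, the list of rows, each a list of 7 numbers: the opening, from -1 (shut) to 1 (fully open), then the shift along the tool's x, y, z in cm, then the turn, a rotation vector about the tool's x, y, z in degrees. A call has 1 to 20 rows; each row shifts and turns the commanded pose from where the row before left it, along the tool's axes as they then stand; what a row does not reach is not made up. A row lasts 1/12 s, in which the tool goes at most 41.7 mm and 7.16 degrees, less where a joint would pass 70% of its speed; a pose out of reach is approached as far as the arm can. A call is refused whole if a number of a shift passes 4.17 or a number of a turn 7.16, either way. A call with a gripper value outside its range is refused whole. The fingers move at their own pace and stop on an object; FORCE is the grip in N (left out, the last holds). Time passes only in rows, so rows that do not move let the fingers close. It gives the time, the measured TCP pose, the force, the opening and the grip force at its end, in the units of the state.
- observe(): the state, without advancing time (a new reading comes with each control period).
- read_camera(name): name is "scene" or "top"; returns a dict with "pixels" (480x640x3 uint8, red, green, blue), "z_map" (480x640 float32, m along the optical axis (not along the pixel's ray), 0 where there is no reading), "fx", "fy", "cx", "cy" (pixels), "distortion" ([k1, k2, p1, p2, k3] as OpenCV has them; the pictures are not rectified), "rvec" (rotation vector, rad) and "tvec" (3), from world to camera coordinates, as OpenCV has them. Camera axes: x right, y down, z forward; pixel columns grow to the right and rows downward; lengths in m; the calibration is good to about 2 mm. A picture is of the moment at which its call begins.
- job_done(): hands the job in; it is judged then, once.
The state is a dict: "time": time; "joints": joint angles; "qd": joint speeds; "effort": joint torques, N m; "eef_pos": TCP position; "eef_rot": TCP orientation; "wrist_force": force on the tool from outside, world axes, zero at the start; "wrist_torque": the same for the moment, N m; "width": opening from 0.0 (shut) to 1.0 (fully open); "grasp_force": force on a finger pad.
Only numpy, scipy, OpenCV 4.12 (cv2) and the standard library are available. Lean on these libraries where they do the work, as an engineer would, in place of code of your own. Each camera call takes 0.05 s, during which the arm holds its last target. There are 200 camera calls.

## Task

The honeycomb dryer bricks are heaped two deep in the drying tray. Take the hand rake from its stand and rake them out into one even layer, so that each of the tray's six painted fields has one brick lying flat with its middle clearly inside the field, then hang the rake upright back in its stand and let go. Move the bricks with the rake only, never with the gripper or arm, and do not shift the bottle, beaker, carton or timer.

Things in the scene. Friction and masses are not known exactly. Their poses are not given: they have to be found in the camera images.
- tray: aluminium drying tray, fixed, 258 (x) x 252 (y) mm outside, 246 x 240 inside; wall tops 26 mm and bed (floor) 6 mm above the bench. Origin: centre of its underside, on the bench. Flat blue lines divide the bed into six fields, three along x by two along y: lines at x = -41 and +41 mm (along y) and at y = 0 (along x)
- brick_1_mid (a point): centre of a honeycomb ceramic dryer brick, 45 mm along its x, 60 mm along its y, 26 mm high, 56 to 112 g; z up when flat; this point is 13 mm above its underside. All six bricks are alike but for colour: 1, 3, 5 brick-red, 2, 4, 6 white
- brick_2_mid (a point): centre of brick 2 (white). Heap at the start: three stacks of two along the tray's x, about 64 mm apart, one per third of the tray (x below -41, between, above +41 mm), bricks' y within 0.25 rad of the tray's y; where the heap stands along the tray's y differs, up to 80 mm from the middle
- brick_3_mid (a point): centre of brick 3 (red), 13 mm above its underside
- brick_4_mid (a point): centre of brick 4 (white), 13 mm above its underside
- brick_5_mid (a point): centre of brick 5 (red), 13 mm above its underside
- brick_6_mid (a point): centre of brick 6 (white), 13 mm above its underside
- rake_grip (a point): centre of the blue grip of the upright hand rake, 92 mm above its tine tips. z up along the shank, x across the thin of the rake, y along the row of tines. Grip 24 (x) x 36 (y) mm, from 64 to 114 mm above the tips, best gripped across x. 160 g; the same from both sides. At the start it hangs in the stand, axes within 0.05 rad of the stand's
- rake_tips (a point): middle of the rake's tine tips (at the start 12 mm above the bench); axes as the grip's. Four tines 7 mm square, row 49 mm wide (y); crossbar 11 (x) x 50 (y) mm, 28 to 40 mm above the tips; 12 x 16 mm shank; black collar 54 (x) x 50 (y) mm, 58 to 64 mm above the tips
- stand: grey rake stand, fixed, 84 (x) x 100 (y) mm, flat top 70 mm above the bench with a slot 24 mm wide (x), 76 mm long (y), open upward: tines and shank go down in it, the collar rests on the top. Origin: centre of its underside. With the rake home its grip point is 104 mm above the origin, over the slot's centre
- bottle: white lab bottle with an orange cap, 69 mm across, 150 mm tall, loose bystander; origin at the centre of its underside
- beaker: small white beaker, 56 mm across, 69 mm tall, loose bystander; origin at the centre of its underside
- film_box: carton with a blue band, 59 (x) x 120 (y) x 56 mm, loose bystander; origin at the centre of its underside
- timer: white lab timer lying flat, 72 (x) x 62 (y) x 18 mm, loose bystander; origin at the centre of its underside
Things that resemble listed ones, but are neither listed nor needed, are in the scene too. What is shaped like the part that bears rake_grip but purple or yellow is not meant.

How it is judged:
On the way, in this order (a step that is already met when the one before it is completed fails the run):
1. the rake is lifted out of its stand (z of rake_grip in the frame of stand above 0.165 m), for 0.1 s.
2. every field of the tray has one brick lying flat in it (((x of brick_1_mid in the frame of tray between -0.123 and -0.045 m and y of brick_1_mid in the frame of tray between -0.12 and -0.004 m) or (x of brick_2_mid in the frame of tray between -0.123 and -0.045 m and y of brick_2_mid in the frame of tray between -0.12 and -0.004 m) or (x of brick_3_mid in the frame of tray between -0.123 and -0.045 m and y of brick_3_mid in the frame of tray between -0.12 and -0.004 m) or (x of brick_4_mid in the frame of tray between -0.123 and -0.045 m and y of brick_4_mid in the frame of tray between -0.12 and -0.004 m) or (x of brick_5_mid in the frame of tray between -0.123 and -0.045 m and y of brick_5_mid in the frame of tray between -0.12 and -0.004 m) or (x of brick_6_mid in the frame of tray between -0.123 and -0.045 m and y of brick_6_mid in the frame of tray between -0.12 and -0.004 m)) and ((x of brick_1_mid in the frame of tray between -0.123 and -0.045 m and y of brick_1_mid in the frame of tray between 0.004 and 0.12 m) or (x of brick_2_mid in the frame of tray between -0.123 and -0.045 m and y of brick_2_mid in the frame of tray between 0.004 and 0.12 m) or (x of brick_3_mid in the frame of tray between -0.123 and -0.045 m and y of brick_3_mid in the frame of tray between 0.004 and 0.12 m) or (x of brick_4_mid in the frame of tray between -0.123 and -0.045 m and y of brick_4_mid in the frame of tray between 0.004 and 0.12 m) or (x of brick_5_mid in the frame of tray between -0.123 and -0.045 m and y of brick_5_mid in the frame of tray between 0.004 and 0.12 m) or (x of brick_6_mid in the frame of tray between -0.123 and -0.045 m and y of brick_6_mid in the frame of tray between 0.004 and 0.12 m)) and ((x of brick_1_mid in the frame of tray between -0.037 and 0.037 m and y of brick_1_mid in the frame of tray between -0.12 and -0.004 m) or (x of brick_2_mid in the frame of tray between -0.037 and 0.037 m and y of brick_2_mid in the frame of tray between -0.12 and -0.004 m) or (x of brick_3_mid in the frame of tray between -0.037 and 0.037 m and y of brick_3_mid in the frame of tray between -0.12 and -0.004 m) or (x of brick_4_mid in the frame of tray between -0.037 and 0.037 m and y of brick_4_mid in the frame of tray between -0.12 and -0.004 m) or (x of brick_5_mid in the frame of tray between -0.037 and 0.037 m and y of brick_5_mid in the frame of tray between -0.12 and -0.004 m) or (x of brick_6_mid in the frame of tray between -0.037 and 0.037 m and y of brick_6_mid in the frame of tray between -0.12 and -0.004 m)) and ((x of brick_1_mid in the frame of tray between -0.037 and 0.037 m and y of brick_1_mid in the frame of tray between 0.004 and 0.12 m) or (x of brick_2_mid in the frame of tray between -0.037 and 0.037 m and y of brick_2_mid in the frame of tray between 0.004 and 0.12 m) or (x of brick_3_mid in the frame of tray between -0.037 and 0.037 m and y of brick_3_mid in the frame of tray between 0.004 and 0.12 m) or (x of brick_4_mid in the frame of tray between -0.037 and 0.037 m and y of brick_4_mid in the frame of tray between 0.004 and 0.12 m) or (x of brick_5_mid in the frame of tray between -0.037 and 0.037 m and y of brick_5_mid in the frame of tray between 0.004 and 0.12 m) or (x of brick_6_mid in the frame of tray between -0.037 and 0.037 m and y of brick_6_mid in the frame of tray between 0.004 and 0.12 m)) and ((x of brick_1_mid in the frame of tray between 0.045 and 0.123 m and y of brick_1_mid in the frame of tray between -0.12 and -0.004 m) or (x of brick_2_mid in the frame of tray between 0.045 and 0.123 m and y of brick_2_mid in the frame of tray between -0.12 and -0.004 m) or (x of brick_3_mid in the frame of tray between 0.045 and 0.123 m and y of brick_3_mid in the frame of tray between -0.12 and -0.004 m) or (x of brick_4_mid in the frame of tray between 0.045 and 0.123 m and y of brick_4_mid in the frame of tray between -0.12 and -0.004 m) or (x of brick_5_mid in the frame of tray between 0.045 and 0.123 m and y of brick_5_mid in the frame of tray between -0.12 and -0.004 m) or (x of brick_6_mid in the frame of tray between 0.045 and 0.123 m and y of brick_6_mid in the frame of tray between -0.12 and -0.004 m)) and ((x of brick_1_mid in the frame of tray between 0.045 and 0.123 m and y of brick_1_mid in the frame of tray between 0.004 and 0.12 m) or (x of brick_2_mid in the frame of tray between 0.045 and 0.123 m and y of brick_2_mid in the frame of tray between 0.004 and 0.12 m) or (x of brick_3_mid in the frame of tray between 0.045 and 0.123 m and y of brick_3_mid in the frame of tray between 0.004 and 0.12 m) or (x of brick_4_mid in the frame of tray between 0.045 and 0.123 m and y of brick_4_mid in the frame of tray between 0.004 and 0.12 m) or (x of brick_5_mid in the frame of tray between 0.045 and 0.123 m and y of brick_5_mid in the frame of tray between 0.004 and 0.12 m) or (x of brick_6_mid in the frame of tray between 0.045 and 0.123 m and y of brick_6_mid in the frame of tray between 0.004 and 0.12 m)) and z of each of brick_1_mid, brick_2_mid, brick_3_mid, brick_4_mid, brick_5_mid, brick_6_mid in the frame of tray below 0.025 m and angle between each of brick_1_mid, brick_2_mid, brick_3_mid, brick_4_mid, brick_5_mid, brick_6_mid's own z axis and vertical below 0.15 rad), for 0.2 s.
At the end, for the whole second after the job is handed in: each field has one brick flat on the bed (tilt under 0.15 rad), its centre 4 mm or more inside the painted lines; the rake hangs in its stand, released (grip within 12 mm of the slot centre across, 30 mm along, 8 mm in height, tilt under 0.1 rad); all at rest (all of step 2 and x of rake_grip in the frame of stand between -0.012 and 0.012 m and y of rake_grip in the frame of stand between -0.03 and 0.03 m and z of rake_grip in the frame of stand between 0.096 and 0.112 m and angle between rake_grip's own z axis and vertical below 0.1 rad and linear speed of each of brick_1, brick_2, brick_3, brick_4, brick_5, brick_6, rake below 0.02 m/s and contact force between the fingers and rake below 0.05 N); the robot touches nothing.
It fails at once if a bystander (bottle, beaker, carton, timer) is moved more than 20 mm (distance of any of bottle, beaker, film_box, timer from where it was at the start of the episode above 0.02 m).
It fails at once if the gripper or arm touches a brick (contact force between any of the fingers, the arm and brick_1 above 0.5 N or contact force between any of the fingers, the arm and brick_2 above 0.5 N or contact force between any of the fingers, the arm and brick_3 above 0.5 N or contact force between any of the fingers, the arm and brick_4 above 0.5 N or contact force between any of the fingers, the arm and brick_5 above 0.5 N or contact force between any of the fingers, the arm and brick_6 above 0.5 N).
It also fails if it takes over 72 s, if anything falls off the work surface, if the arm or the gripper's body presses on something with over 40 N, if the wrist force passes 120 N, or if a joint passes its speed limit or range.

## Working session

There is one attempt and no reset: what is moved stays moved. The work goes in short steps, Python scripts to look and compute and a shell command to move; the robot and the scene stay as the last step left them, time stands still between calls to the robot, and variables do not carry over. Pictures are saved under pics/ and viewed, at most 10 in all, crops included, and the job is handed in when it is done.

```bash
mkdir -p pics; ls; cat > h.py <<'E'
import numpy as np, cv2
from plant import *
def cam(n):
    c=read_camera(n); c['K']=np.array([[c['fx'],0,c['cx']],[0,c['fy'],c['cy']],[0,0,1]]); c['D']=np.array(c['distortion'],float)
    c['R']=cv2.Rodrigues(np.array(c['rvec'],float))[0]; c['t']=np.array(c['tvec'],float).reshape(3); return c
def cloud(c):
    v,u=np.mgrid[0:480,0:640]; p=np.stack([u,v],-1).reshape(-1,1,2).astype(np.float64)
    n=cv2.undistortPoints(p,c['K'],c['D']).reshape(-1,2); z=c['z_map'].reshape(-1,1).astype(float)
    X=(np.hstack([n*z,z])-c['t'])@c['R']; X[z[:,0]==0]=np.nan
    return X.reshape(480,640,3)
def ray(c,uv,z):
    n=cv2.undistortPoints(np.array(uv,float).reshape(-1,1,2),c['K'],c['D']).reshape(-1,2)
    d=np.hstack([n,np.ones((len(n),1))])@c['R']; o=-c['R'].T@c['t']
    return o+d*((z-o[2])/d[:,2])[:,None]
def proj(c,P):
    return cv2.projectPoints(np.array(P,float).reshape(-1,1,3),np.array(c['rvec'],float),c['t'],c['K'],c['D'])[0].reshape(-1,2)
def save(c,f,crop=None,k=1):
    im=c['pixels'][...,::-1]
    if crop: im=im[crop[1]:crop[3],crop[0]:crop[2]]
    cv2.imwrite('pics/'+f,cv2.resize(im,None,fx=k,fy=k,interpolation=cv2.INTER_CUBIC))
E
python3 - <<'E'
from h import *
import pickle
for n in('top','scene'):
    c=cam(n); save(c,n+'0.png'); pickle.dump(c,open(n+'0.pkl','wb')); print(n,-c['R'].T@c['t'],c['fx'])
o=observe();print({k:np.round(v,3) for k,v in o.items()})
E
```

```text
pics
top [ 0.3306523  -0.21418521  1.56408081] 531.5148682781505
scene [-0.57521308  0.49517864  1.40417052] 529.8028417605448
{'time': np.float64(0.1), 'joints': array([-1.375,  0.308,  1.508,  0.   ,  1.328, -0.073]), 'qd': array([-0.   , -0.003, -0.004, -0.001,  0.001, -0.   ]), 'effort': array([ 0.0000e+00, -4.5853e+01, -2.5261e+01, -0.0000e+00,  6.0000e-03,
       -0.0000e+00]), 'eef_pos': array([ 0.153, -0.554,  0.255]), 'eef_rot': array([-3.111, -0.421,  0.   ]), 'wrist_force': array([-1.237, -0.03 , -1.205]), 'wrist_torque': array([ 0.062, -0.017,  0.023]), 'grasp_force': np.float64(0.0), 'width': np.float64(0.999)}
```

View pics/top0.png

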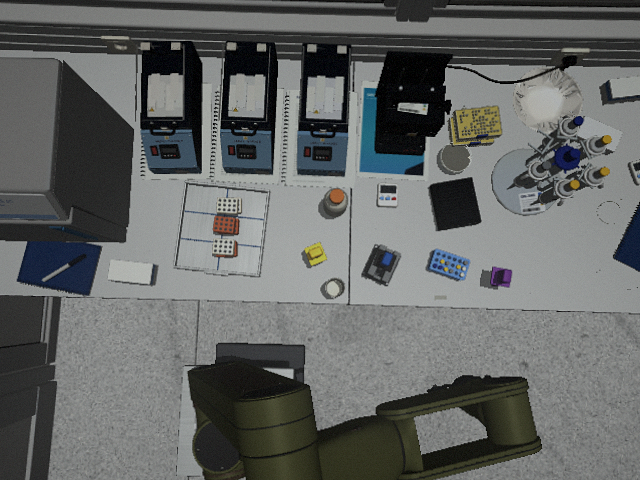

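View pics/scene0.png

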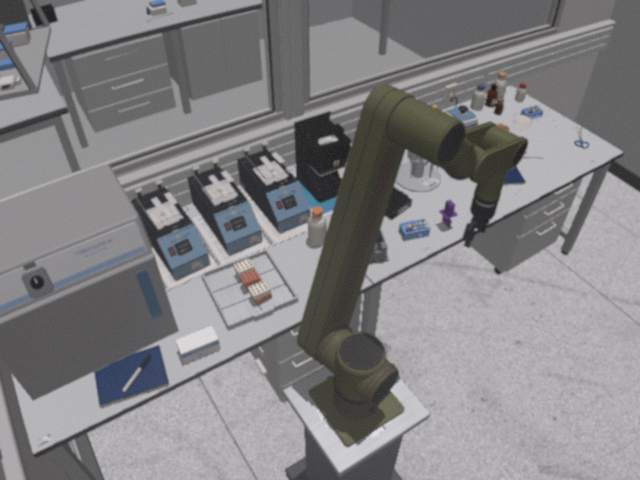

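The top picture shows the tray at about (222,230), with its heap at (227,226) running up the image (world x). Three things could be taken for the rake: the blue grip in the grey stand at (382,263), the yellow one at (315,254) and the purple one at (501,277). By the description I choose the blue one, and check it in one crop.

```bash
python3 - <<'E'
from h import *
import pickle
c=pickle.load(open('top0.pkl','rb')); s=pickle.load(open('scene0.pkl','rb'))
a=cv2.resize(c['pixels'][170:305,165:285,::-1],(400,450),interpolation=cv2.INTER_CUBIC)
b=cv2.resize(c['pixels'][235:295,300:420,::-1],(400,200),interpolation=cv2.INTER_CUBIC)
d=cv2.resize(s['pixels'][215:275,345:465,::-1],(400,200),interpolation=cv2.INTER_CUBIC)
o=np.zeros((450,800,3),np.uint8);o[:,:400]=a;o[:200,400:]=b;o[225:425,400:]=d
cv2.imwrite('pics/crop0.png',o)
X=cloud(c); np.set_printoptions(precision=4,suppress=True)
for n,(u,v) in dict(t=(229,205),m=(225,225),b=(225,247),bed=(250,250),grip=(383,263),bottle=(335,196),beaker=(333,288),carton=(131,272),timer=(387,195),bench=(280,270)).items(): print(n,X[v,u])
# height map around stand
x,y,z=X[...,0],X[...,1],X[...,2]
m=np.zeros((480,640),bool);m[238:290,355:410]=1
for lo,hi in((.06,.08),(.08,.1),(.1,.14)):
    q=m&(z>lo)&(z<hi); P=X[q][:,:2]
    print(lo,q.sum(),P.min(0),P.max(0),cv2.minAreaRect(P.astype(np.float32)*1000),np.median(X[q][:,2]))
# bluish pixels on grip
hsv=cv2.cvtColor(c['pixels'],cv2.COLOR_RGB2HSV)
q=m&(hsv[...,0]>95)&(hsv[...,0]<130)&(hsv[...,1]>90); print('blue',q.sum(),X[q].mean(0),X[q][:,2].max(),cv2.minAreaRect(X[q][:,:2].astype(np.float32)*1000))
# tray walls
m[:]=0;m[178:282,168:275]=1
q=m&(z>.018)&(z<.030); P=X[q][:,:2]; print('tray',q.sum(),cv2.minAreaRect(P.astype(np.float32)*1000))
q=m&(z>.05); print('heap',q.sum(),cv2.minAreaRect(X[q][:,:2].astype(np.float32)*1000),np.median(z[q]))
E
```

```text
t [0.611  0.041  0.0508]
m [0.5514 0.0486 0.0568]
b [0.4877 0.0447 0.061 ]
bed [ 0.4869 -0.0195  0.0045]
grip [ 0.4503 -0.397   0.1224]
bottle [ 0.6253 -0.261   0.1528]
beaker [ 0.3827 -0.2671 -0.0016]
carton [0.4094 0.3058 0.0575]
timer [ 0.6634 -0.4207  0.0065]
bench [ 0.4308 -0.1098  0.    ]
0.06 446 [ 0.404  -0.4518] [ 0.5085 -0.3589] ((455.71295166015625, -404.8584899902344), (64.44844818115234, 91.17385864257812), 66.25051879882812) 0.0724099565973176
0.08 42 [ 0.4319 -0.4272] [ 0.4898 -0.3743] ((462.810791015625, -403.824951171875), (51.42997741699219, 46.269283294677734), 68.46598815917969) 0.0821960546448525
0.1 129 [ 0.4452 -0.4212] [ 0.4838 -0.3893] ((464.0428466796875, -405.5852355957031), (24.03285789489746, 37.0248908996582), 68.05419158935547) 0.12461062283480147
blue 117 [ 0.4626 -0.4066  0.1224] 0.13236307871033298 ((462.13360595703125, -408.65093994140625), (28.81771469116211, 35.3376350402832), 69.88536071777344)
tray 858 ((555.9920043945312, 64.06543731689453), (252.57891845703125, 284.2723388671875), 85.61334228515625)
heap 979 ((551.0849609375, 50.98616409301758), (64.43250274658203, 165.41090393066406), 87.94188690185547) 0.058436666894451886
```

View pics/crop0.png

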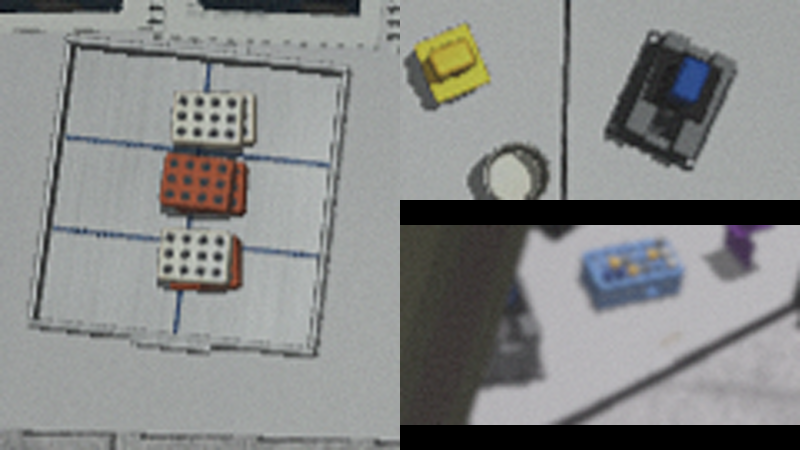

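```bash
cat > tray.py <<'E'
from h import *
import pickle
np.set_printoptions(precision=4,suppress=True)
def fit(c):
    # blue lines on bed -> (x,y) world points at z=.006 ; fit x-lines and y-line
    hsv=cv2.cvtColor(c['pixels'],cv2.COLOR_RGB2HSV).astype(int); r,g,b=[c['pixels'][...,i].astype(int) for i in range(3)]
    return (b-r>28)&(hsv[...,1]>40)
E
python3 - <<'E'
from tray import *
c=pickle.load(open('top0.pkl','rb'))
uv=np.array([(70,37),(350,70),(315,355),(30,322)])/3.3333+[165,170]
W=ray(c,uv,.026)[:,:2]; print('corners',W); ce=W.mean(0); print('centre',ce,[np.linalg.norm(W[i]-W[i-1]) for i in range(4)])
xa=(W[0]+W[1]-W[2]-W[3]); print('x-axis ang',np.degrees(np.arctan2(xa[1],xa[0])))
ya=(W[0]+W[3]-W[1]-W[2]); print('y-axis ang',np.degrees(np.arctan2(ya[1],ya[0])))
# lines
L=np.array([(67,138),(328,165),(53,229),(318,255),(209,63),(178,332)])/3.3333+[165,170]
B=ray(c,L,.006)[:,:2]
a=np.arctan2(xa[1],xa[0]); 
for a in (a,np.radians(np.degrees(np.arctan2(ya[1],ya[0]))-90)):
    R=np.array([[np.cos(a),np.sin(a)],[-np.sin(a),np.cos(a)]]); print('lines in tray',((B-ce)@R.T*1000))
# masks of bricks, tops at .058 and bottoms .032
X=cloud(c); hsv=cv2.cvtColor(c['pixels'],cv2.COLOR_RGB2HSV); m=np.zeros((480,640),bool);m[190:265,205:245]=1
red=m&((hsv[...,0]<12)|(hsv[...,0]>170))&(hsv[...,1]>90)
n,lab,st,_=cv2.connectedComponentsWithStats(red.astype(np.uint8))
for i in range(1,n):
    if st[i,4]>30: print('red',st[i])
# corners of tops read from crop
tops={'far':[(180,92),(245,94),(240,143),(176,143)],'mid':[(166,151),(237,159),(232,215),(160,208)],'near':[(163,229),(234,231),(228,285),(157,280)]}
for k,q in tops.items():
    T=(ray(c,np.array(q)/3.3333+[165,170],.058)[:,:2]-ce)@R.T*1000
    print(k,T.mean(0),[round(np.linalg.norm(T[i]-T[i-1])) for i in range(4)])
lows={'far':[(256,95),(254,143)],'mid':[(247,165),(243,217)],'near':[(242,235),(238,292)]}
for k,q in lows.items():
    print('low -y side',k,(ray(c,np.array(q)/3.3333+[165,170],.032)[:,:2]-ce)@R.T*1000)
z=X[...,2]; 
for n,(u,v) in dict(dry1=(250,160),dry2=(250,130),d3=(318,165),yel=(313,248),oven=(100,200)).items(): print(n,X[v,u])
hi=(X[...,2]>.12)&(X[...,0]>.5)&(X[...,1]>-.1)&(X[...,1]<.25); print('min x of tall things',X[hi][:,0].min())
E
```

```text
corners [[ 0.6831  0.175 ]
 [ 0.6611 -0.0734]
 [ 0.4086 -0.0531]
 [ 0.4301  0.1947]]
centre [0.5457 0.0608] [np.float64(0.25378069387530705), np.float64(0.24930046384508048), np.float64(0.25326443212672684), np.float64(0.24868396747239707)]
x-axis ang -4.53094921489235
y-axis ang 84.97958574479831
lines in tray [[  40.937   120.2016]
 [  42.0651 -113.2069]
 [ -41.2486  121.2358]
 [ -38.8821 -114.0903]
 [ 122.248     3.6393]
 [-119.7539   -0.1831]]
lines in tray [[  39.9087  120.5469]
 [  43.0306 -112.8435]
 [ -42.2828  120.879 ]
 [ -37.9061 -114.4183]
 [ 122.2124    4.6835]
 [-119.748    -1.2061]]
red [213 216  26  18 343]
red [234 241   3  16  34]
far [ 64.0659 -12.8771] [45, 56, 43, 55]
mid [  6.5636 -10.8284] [50, 61, 49, 62]
near [-56.2125 -16.7365] [44, 61, 47, 61]
low -y side far [[ 93.4758 -45.0937]
 [ 50.8886 -49.0347]]
low -y side mid [[ 30.8371 -45.5617]
 [-15.0355 -48.245 ]]
low -y side near [[-30.7984 -49.5048]
 [-80.5348 -52.7688]]
dry1 [ 0.7333 -0.0199  0.0969]
dry2 [ 0.8015 -0.0239  0.1547]
d3 [ 0.7271 -0.2126  0.0878]
yel [ 0.4868 -0.2056  0.1108]
oven [0.5819 0.3402 0.2224]
min x of tall things 0.7378877903725963
```

The crop confirms it: the grip at crop (690,78) is blue in a grey stand, while the other two are yellow and purple. The tray centre is about (0.546,0.061), with x turned about −4°. The lower bricks sit at tray y ≈ −18 mm and the upper ones at about −13 mm.

For each column I'll push the whole stack to −y, then push the upper brick off to +y. First I reach for the rake.

```bash
cat > d.py <<'E'
# usage: d.py X Y Z [tool-x angle deg]: remaining shift (tool cm) and turn
import sys; from h import *
o=observe(); R=cv2.Rodrigues(np.array(o['eef_rot'],float))[0]; p=np.array(o['eef_pos'])
a=np.degrees(np.arctan2(R[1,0],R[0,0])); v=list(map(float,sys.argv[1:]))
np.set_printoptions(precision=3,suppress=True)
print('t',round(float(o['time']),2),'p',p,'xang',round(a,2),'down',R[:,2],'w',round(float(o['width']),3),'gf',o['grasp_force'],'F',np.array(o['wrist_force']))
if v: print('shift cm',R.T@(np.array(v[:3])-p)*100, 'turnz', (a-v[3]) if len(v)>3 else '')
E
python3 -m jog '[[[1,2.825,-0.51,0,0,0,0],[1,2.825,-0.51,0,0,0,0],[1,2.825,-0.51,0,0,0,0],[1,2.825,-0.51,0,0,0,0],[1,2.825,-0.51,0,0,0,0],[1,2.825,-0.51,0,0,0,0],[1,2.825,-0.51,0,0,0,0],[1,2.825,-0.51,0,0,0,0],[1,2.825,-0.51,0,0,0,0],[1,2.825,-0.51,0,0,0,0],[1,2.825,-0.51,0,0,0,0],[1,2.825,-0.51,0,0,0,0],[1,0,0,0,0,0,6.2],[1,0,0,0,0,0,6.2],[1,0,0,0,0,0,6.2],[1,0,0,0,0,0,6.2],[1,0,0,0,0,0,6.2],[1,0,0,0,0,0,6.2],[1,0,0,0,0,0,0],[1,0,0,0,0,0,0]]]' 100; python3 d.py .464 -.4056 .114 -21.9
```

```text
time: 1.77
eef_pos: [0.4631, -0.4051, 0.2558]
eef_rot: [-3.085, 0.589, 0.001]
wrist_force: [-0.2, 1.7, -1.0]
width: 1.004
grasp_force: 0.0
t 1.77 p [ 0.463 -0.405  0.256] xang -21.63 down [-0.001  0.001 -1.   ] w 1.004 gf 0.0 F [-0.223  1.735 -0.987]
shift cm [ 0.115  0.013 14.184] turnz 0.27495118310245914
```

```bash
python3 -m jog '[[[1,0.1,0,2.4,0,0,0],[1,0,0,2.4,0,0,0],[1,0,0,2.4,0,0,0],[1,0,0,2.4,0,0,0],[1,0,0,1.8,0,0,0],[1,0,0,1.4,0,0,0],[1,0,0,1.4,0,0,0],[1,0,0,0,0,0,0]]]'; python3 - <<'E'
from h import *
c=cam('top'); save(c,'grasp.png',(335,210,435,310),5); s=cam('scene'); 
P=proj(s,[[.464,-.4056,.1]])[0]; print(P)
E
```

```text
time: 2.43
eef_pos: [0.4625, -0.4041, 0.1111]
eef_rot: [-3.082, 0.589, 0.008]
wrist_force: [-1.3, 0.2, -0.7]
width: 0.999
grasp_force: 0.0
[374.56090074 231.31778408]
```

View pics/grasp.png

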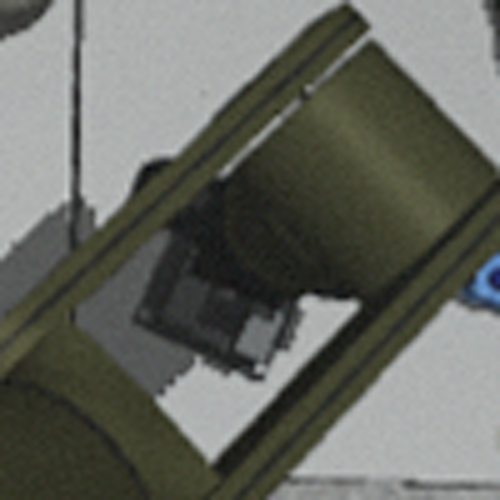

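The picture shows the arm covering the grip, with only the stand's near end visible at crop (215,320). There is no contact force, so I close the fingers and watch the width and force.

```bash
python3 -m jog '[[[-1,0,0,0,0,0,0],[-1,0,0,0,0,0,0],[-1,0,0,0,0,0,0],[-1,0,0,0,0,0,0],[-1,0,0,0,0,0,0],[-1,0,0,0,0,0,0],[-1,0,0,0,0,0,0],[-1,0,0,0,0,0,0]]]' 100;  python3 d.py
```

```text
time: 3.2
eef_pos: [0.4646, -0.4062, 0.1152]
eef_rot: [3.084, -0.594, 0.002]
wrist_force: [0.2, -0.4, 5.6]
width: 0.269
grasp_force: 98.7
t 3.2 p [ 0.465 -0.406  0.115] xang -21.8 down [ 0.001 -0.001 -1.   ] w 0.269 gf 98.70520234107971 F [ 0.157 -0.384  5.621]
```

```bash
python3 -m jog '[[[-1,0,0,-2,0,0,0],[-1,0,0,-4,0,0,0],[-1,0,0,-4,0,0,0],[-1,0,0,-4,0,0,0],[-1,0,0,-4,0,0,0],[-1,0,0,-2,0,0,0],[-1,0,0,0,0,0,0],[-1,0,0,0,0,0,0]]]'
python3 -m jog '[[[-1,-0.35,-1.68,0,0,0,0],[-1,-0.7,-3.36,0,0,0,0],[-1,-0.7,-3.36,0,0,0,0],[-1,-0.7,-3.36,0,0,0,0],[-1,-0.7,-3.36,0,0,0,0],[-1,-0.7,-3.36,0,0,0,0],[-1,-0.7,-3.36,0,0,0,0],[-1,-0.7,-3.36,0,0,0,0],[-1,-0.7,-3.36,0,0,0,0],[-1,-0.7,-3.36,0,0,0,0],[-1,-0.7,-3.36,0,0,0,0],[-1,-0.7,-3.36,0,0,0,0],[-1,-0.7,-3.36,0,0,0,0],[-1,-0.7,-3.36,0,0,0,0],[-1,-0.7,-3.36,0,0,0,0],[-1,-0.35,-1.68,0,0,-0,-3],[-1,0,0,0,0,0,-7],[-1,0,0,0,0,0,-5.5],[-1,0,0,0,0,0,-2],[-1,0,0,0,0,0,0]]]'
cat > t.py <<'E'
# t.py tx ty tipz (mm, tray frame): remaining shift in tool axes
import sys; from h import *
A=np.radians(-4.3); C=np.array([.5457,.0612]); T=np.array([[np.cos(A),-np.sin(A)],[np.sin(A),np.cos(A)]])
np.set_printoptions(precision=2,suppress=True)
if __name__=='__main__':
    o=observe(); R=cv2.Rodrigues(np.array(o['eef_rot'],float))[0]; p=np.array(o['eef_pos'])
    a=np.degrees(np.arctan2(R[1,0],R[0,0])); v=np.array(list(map(float,sys.argv[1:])))
    print('t %.2f'%o['time'],'rake in tray mm',np.append(T.T@(p[:2]-C),p[2]-.103)*1000,'turnz %.2f'%(a+4.3),'down',R[:2,2],'w %.3f'%o['width'],'F',np.array(o['wrist_force']))
    if len(v): print('shift cm',R.T@(np.append(C+T@(v[:2]/1000),v[2]/1000+.103)-p)*100)
E
python3 t.py 5 40 10
python3 - <<'E'
from h import *
s=cam('scene'); o=observe(); u,v=proj(s,[np.array(o['eef_pos'])-[0,0,.05]])[0].astype(int); print(u,v)
save(s,'held.png',(u-80,v-60,u+80,v+60),5)
E
```

```text
time: 3.87
eef_pos: [0.4643, -0.4058, 0.3151]
eef_rot: [3.084, -0.594, 0.003]
wrist_force: [-1.1, 0.0, -1.4]
width: 0.271
grasp_force: 99.1
time: 5.53
eef_pos: [0.5517, 0.1021, 0.311]
eef_rot: [3.139, -0.115, -0.01]
wrist_force: [-0.6, 0.3, -1.1]
width: 0.268
grasp_force: 99.1
t 5.53 rake in tray mm [  2.89  41.25 208.04] turnz 0.11 down [-0.01 -0.  ] w 0.268 F [-0.63  0.3  -1.12]
shift cm [ 0.34  0.11 19.8 ]
229 238
```

View pics/held.png

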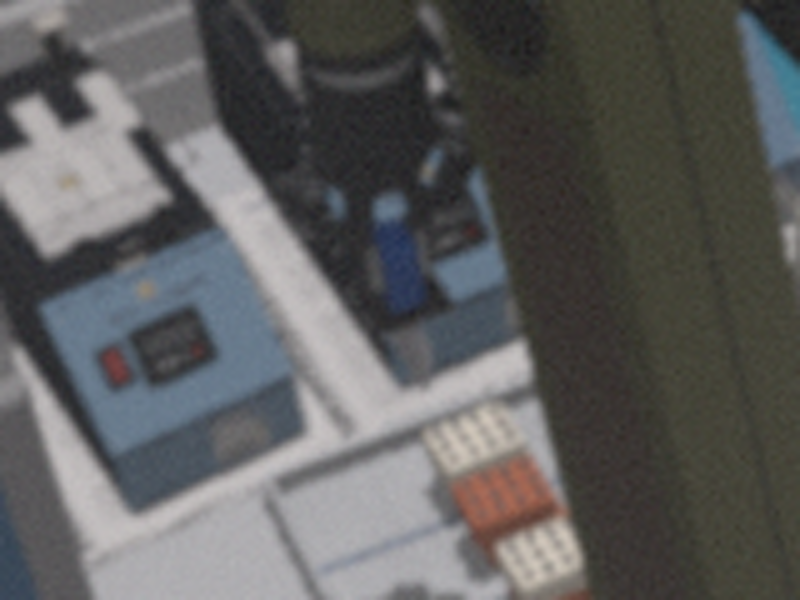

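The rake is held upright in the gripper, with the blue grip at crop (400,265). The arm hides part of the heap. I go down on the +y side of the middle stack.

```bash
python3 -m jog '[[[-1,0.3,0,2,0,0,0],[-1,0,0,4,0,0,0],[-1,0,0,4,0,0,0],[-1,0,0,4,0,0,0],[-1,0,0,3,0,0,0],[-1,0,0,1,0,0,0],[-1,0,0,0,0,0,0],[-1,0,0,0,0,0,0]]]'
python3 t.py 5 40 12; python3 t.py 5 40 12
```

```text
time: 6.25
eef_pos: [0.5568, 0.1011, 0.1342]
eef_rot: [3.139, -0.119, -0.002]
wrist_force: [0.4, 0.8, -0.9]
width: 0.263
grasp_force: 99.0
t 6.25 rake in tray mm [ 8.1  40.59 31.22] turnz -0.04 down [-0. -0.] w 0.263 F [ 0.41  0.84 -0.89]
shift cm [-0.31  0.06  1.92]
t 6.25 rake in tray mm [ 8.1  40.59 31.22] turnz -0.04 down [-0. -0.] w 0.263 F [ 0.41  0.84 -0.89]
shift cm [-0.31  0.06  1.92]
```

```bash
python3 -m jog '[[[-1,-0.15,0,1,0,0,0],[-1,0,0,0.9,0,0,0],[-1,0,0.4,0,0,0,0],[-1,0,0.5,0,0,0,0],[-1,0,0.5,0,0,0,0],[-1,0,0.5,0,0,0,0],[-1,0,0.5,0,0,0,0],[-1,0,0.5,0,0,0,0],[-1,0,0.5,0,0,0,0],[-1,0,0.5,0,0,0,0],[-1,0,0.5,0,0,0,0],[-1,0,0.5,0,0,0,0],[-1,0,0,0,0,0,0]]]'; python3 t.py
python3 -m jog '[[[-1,0,-0.3,0,0,0,0],[-1,0,0,-3,0,0,0],[-1,0,0,-4,0,0,0],[-1,0,0,-1.5,0,0,0],[-1,0,2.5,0,0,0,0],[-1,0,3.5,0,0,0,0],[-1,0,2.3,0,0,0,0],[-1,0,0,0,0,0,0],[-1,0,0,0,0,0,0]]]'; python3 t.py 6 -92 37
python3 - <<'E'
from h import *
c=cam('top'); save(c,'p1.png',(165,170,285,290),5); 
E
```

```text
time: 7.33
eef_pos: [0.5515, 0.0511, 0.1153]
eef_rot: [3.139, -0.119, -0.001]
wrist_force: [0.2, 0.4, -2.3]
width: 0.271
grasp_force: 99.1
t 7.33 rake in tray mm [ 6.49 -9.63 12.25] turnz -0.03 down [-0. -0.] w 0.271 F [ 0.23  0.37 -2.33]
time: 8.08
eef_pos: [0.5453, -0.0284, 0.2001]
eef_rot: [3.139, -0.121, -0.001]
wrist_force: [-0.3, 0.8, -2.0]
width: 0.269
grasp_force: 99.1
t 8.08 rake in tray mm [  6.3  -89.38  97.1 ] turnz -0.13 down [-0. -0.] w 0.269 F [-0.31  0.79 -1.99]
shift cm [-0.03  0.26  6.01]
```

View pics/p1.png

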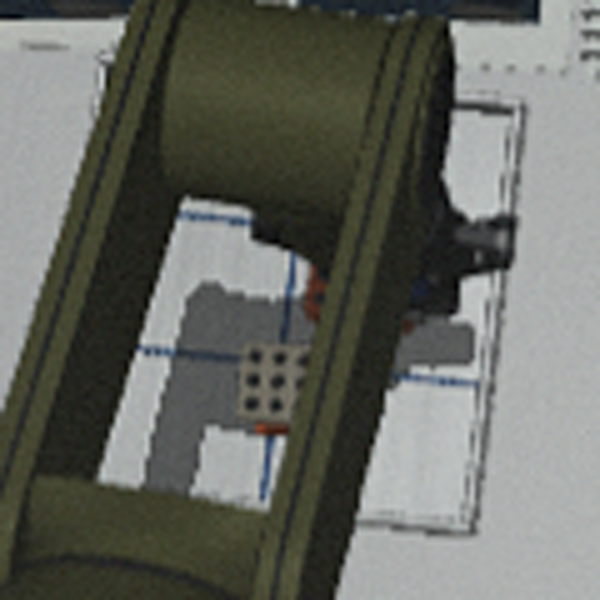

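The middle stack's visible left edge is now at crop (310,290), beyond the centre line as planned. Next I push its upper brick off to +y.

```bash
python3 -m jog '[[[-1,0,0.3,2.5,0,0,0],[-1,0,0,2.5,0,0,0],[-1,0,0,1,0,0,0],[-1,0,-0.5,0,0,0,0],[-1,0,-0.6,0,0,0,0],[-1,0,-0.6,0,0,0,0],[-1,0,-0.6,0,0,0,0],[-1,0,-0.6,0,0,0,0],[-1,0,-0.6,0,0,0,0],[-1,0,-0.6,0,0,0,0],[-1,0,-0.6,0,0,0,0],[-1,0,-0.6,0,0,0,0],[-1,0,-0.6,0,0,0,0],[-1,0,-0.6,0,0,0,0],[-1,0,-0.6,0,0,0,0],[-1,0,-0.6,0,0,0,0],[-1,0,-0.6,0,0,0,0],[-1,0,-0.6,0,0,0,0]]]'; python3 t.py
python3 -m jog '[[[-1,0,-0.5,0,0,0,0],[-1,0,-0.5,0,0,0,0],[-1,0,0,0,0,0,0],[-1,0,0,-3,0,0,0],[-1,0,0,-3.2,0,0,0],[-1,0,0,0,0,0,0]]]'; python3 t.py 68 40 100
```

```text
time: 9.63
eef_pos: [0.5521, 0.0589, 0.1402]
eef_rot: [3.139, -0.118, -0.0]
wrist_force: [0.4, 0.2, -0.9]
width: 0.267
grasp_force: 99.1
t 9.63 rake in tray mm [ 6.56 -1.85 37.21] turnz 0.00 down [-0.  0.] w 0.267 F [ 0.41  0.24 -0.92]
time: 10.13
eef_pos: [0.5567, 0.0686, 0.2079]
eef_rot: [-3.138, 0.118, -0.017]
wrist_force: [1.3, -0.2, -1.1]
width: 0.264
grasp_force: 99.2
t 10.13 rake in tray mm [ 10.42   8.2  104.93] turnz 0.01 down [0.01 0.  ] w 0.264 F [ 1.34 -0.15 -1.06]
shift cm [ 5.75 -3.18  0.56]
```

```bash
python3 -m jog '[[[-1,2,-1,0,0,0,0],[-1,2.5,-1.5,0,0,0,0],[-1,1.1,-0.7,0,0,0,0],[-1,0,0,0,0,0,0],[-1,0,0,3,0,0,0],[-1,0,0,3.2,0,0,0],[-1,0,0,1,0,0,0],[-1,0,0,0,0,0,0]]]'; python3 t.py 68 40 12
python3 - <<'E'
from t import *
for n in('top','scene'):
    X=cloud(cam(n)); P=X.reshape(-1,3); P=P[np.isfinite(P).all(1)]; q=(P[:,:2]-C)@T*1000; z=P[:,2]*1000
    print(n)
    for y in range(110,-120,-10):
        print(y,' '.join('%3d'%np.median(z[k]) if (k:=(abs(q[:,0]-x)<5)&(abs(q[:,1]-y)<5)&(z<75)).sum()>1 else '  .' for x in range(-110,111,10)))
E
```

```text
time: 10.8
eef_pos: [0.6073, 0.0954, 0.1266]
eef_rot: [3.138, -0.118, -0.014]
wrist_force: [-0.1, -0.5, -2.3]
width: 0.265
grasp_force: 99.0
t 10.80 rake in tray mm [58.91 38.74 23.59] turnz -0.01 down [-0.01 -0.  ] w 0.265 F [-0.15 -0.52 -2.28]
shift cm [ 0.92 -0.13  1.15]
top
110   .   .   .   .   .   .   .   .   .   .   .   .   .   .   .   .   .   .   .   .   .   .   .
100   7   .   .   .   .   .   .   .   .   .   .   .   .   .   .   .   .   .   .   .   .   .   .
90   4   .   .   .   .   .   .   .   .   .   .   .   .   .   .   .   .   .   .   .   .   .   .
80   5   2   5   .   6   5   5   4   5   5   5   8   5   4   6   5   .   .   .   .   .   .   .
70   8   4   6   7   7   7   7   9   6   7   4   7   7   5   8   9   .   .   .   .   .   .   .
60   6   8   5   6   6   6   8   6   7   6  26  32  29  30  30   8   .   .   .   .   .   .   .
50   7   7   9   6   7   9   7   9   5   7  32  32  34  33  29   7   .   .   .   .   .   .   6
40   9   7   7   5   6   4   7   5   6   5  31  32  33  31  37   9   4   .   .   .   .   .   5
30   7   7   7   4   7   6   7   7   6   6  30  31  34  34 
[... 3065 characters left out ...]
  .   .   .   .
-50 -721 -727 -717 -721   .   .   .   .   .   .   .   .   .   .   .   .   .   .   .   .   .   .   .
-60 -723 -721 -725 -722   .   .   .   .   .   .   .   .   .   .   .   .   .   .   .   .   .   .   .
-70 -718   . -727 -729   .   .   .   .   .   .   .   .   .   .   .   .   .   .   .   .   .   .   .
-80   .   .   .   .   .   .   .   .   .   .   .   .   .   .   .   .   .   .   .   .   .   .   .
-90   .   .   .   .   .   .   .   .   .   .   .   .   .   .   .   .   .   .   .   .   .   .   .
-100   .   .   .   .   .   .   .   .   .   .   .   .   .   .   .   .   .   .   .   .   .   .   .
-110   .   .   .   .   .   .   .   .   .   .   .   .   .   .   .   .   .   .   .   .   .   .   .
```

The top camera's height map shows the middle column done. One brick lies flat at y ≈ +37 and one at y ≈ −43, both at 32 mm height. I do the same for the far column.

```bash
python3 -m jog '[[[-1,0.5,0,0,0,0,0],[-1,0,0,0,0,0,0]]]'; python3 t.py 68 40 12
```

```text
time: 11.07
eef_pos: [0.6187, 0.0956, 0.1325]
eef_rot: [-3.139, 0.118, -0.008]
wrist_force: [0.3, 0.5, -1.4]
width: 0.27
grasp_force: 99.0
t 11.07 rake in tray mm [70.2  39.73 29.47] turnz -0.01 down [0.01 0.  ] w 0.270 F [ 0.3   0.51 -1.43]
shift cm [-0.23 -0.03  1.75]
```

```bash
python3 -m jog '[[[-1,0,0,0.9,0,0,0],[-1,0,0,0.8,0,0,0],[-1,0,0.4,0,0,0,0],[-1,0,0.5,0,0,0,0],[-1,0,0.5,0,0,0,0],[-1,0,0.5,0,0,0,0],[-1,0,0.5,0,0,0,0],[-1,0,0.5,0,0,0,0],[-1,0,0.5,0,0,0,0],[-1,0,0.5,0,0,0,0],[-1,0,0.5,0,0,0,0],[-1,0,0.5,0,0,0,0],[-1,0,0,0,0,0,0]]]'; python3 t.py
python3 -m jog '[[[-1,0,-0.3,0,0,0,0],[-1,0,0,-3,0,0,0],[-1,0,0,-4,0,0,0],[-1,0,0,-1.5,0,0,0],[-1,0,2.5,0,0,0,0],[-1,0,3.5,0,0,0,0],[-1,0,2.5,0,0,0,0],[-1,0,0,0,0,0,0],[-1,0,0,0,0,0,0]]]'; python3 t.py 68 -92 37
```

```text
time: 12.15
eef_pos: [0.6124, 0.0456, 0.1134]
eef_rot: [3.139, -0.119, 0.0]
wrist_force: [-0.6, -0.5, -0.9]
width: 0.266
grasp_force: 99.0
t 12.15 rake in tray mm [ 67.66 -10.6   10.41] turnz -0.04 down [ 0. -0.] w 0.266 F [-0.62 -0.47 -0.88]
time: 12.9
eef_pos: [0.6061, -0.036, 0.1983]
eef_rot: [-3.139, 0.121, 0.0]
wrist_force: [1.0, 0.7, -0.8]
width: 0.27
grasp_force: 99.1
t 12.90 rake in tray mm [ 67.56 -92.42  95.35] turnz -0.13 down [-0.  0.] w 0.270 F [ 0.98  0.75 -0.81]
shift cm [ 0.04 -0.04  5.83]
```

```bash
python3 -m jog '[[[-1,0,0,2.5,0,0,0],[-1,0,0,2.3,0,0,0],[-1,0,0,1,0,0,0],[-1,0,-0.5,0,0,0,0],[-1,0,-0.6,0,0,0,0],[-1,0,-0.6,0,0,0,0],[-1,0,-0.6,0,0,0,0],[-1,0,-0.6,0,0,0,0],[-1,0,-0.6,0,0,0,0],[-1,0,-0.6,0,0,0,0],[-1,0,-0.6,0,0,0,0],[-1,0,-0.6,0,0,0,0],[-1,0,-0.6,0,0,0,0],[-1,0,-0.6,0,0,0,0],[-1,0,-0.6,0,0,0,0],[-1,0,-0.6,0,0,0,0],[-1,0,-0.6,0,0,0,0],[-1,0,-0.6,0,0,0,0]]]'; python3 t.py
python3 -m jog '[[[-1,0,-0.5,0,0,0,0],[-1,0,-0.5,0,0,0,0],[-1,0,0,0,0,0,0],[-1,0,0,-3,0,0,0],[-1,0,0,-3.2,0,0,0],[-1,0,0,0,0,0,0]]]'; python3 t.py -55 40 100
```

```text
time: 14.4
eef_pos: [0.613, 0.0543, 0.1402]
eef_rot: [3.139, -0.118, -0.0]
wrist_force: [-0.0, -0.8, -1.8]
width: 0.265
grasp_force: 99.1
t 14.40 rake in tray mm [67.6  -1.87 37.23] turnz -0.00 down [-0. -0.] w 0.265 F [-0.04 -0.85 -1.77]
time: 14.9
eef_pos: [0.6176, 0.064, 0.2085]
eef_rot: [-3.138, 0.118, -0.017]
wrist_force: [1.5, 0.5, -0.8]
width: 0.266
grasp_force: 99.2
t 14.90 rake in tray mm [ 71.44   8.14 105.46] turnz 0.01 down [0.01 0.  ] w 0.266 F [ 1.53  0.46 -0.78]
shift cm [-12.65  -3.19   0.41]
```

```bash
python3 -m jog '[[[-1,-2,-0.5,0,0,0,0],[-1,-3.2,-0.9,0,0,0,0],[-1,-3.2,-0.9,0,0,0,0],[-1,-2.4,-0.9,0,0,0,0],[-1,-1.4,0,0,0,0,0],[-1,0,0,0,0,0,0],[-1,0,0,3,0,0,0],[-1,0,0,3.2,0,0,0],[-1,0,0,1,0,0,0],[-1,0,0,0,0,0,0],[-1,0,0,0,0,0,0],[-1,0,0,0,0,0,0]]]'; python3 t.py -54 40 12
cat > hm.py <<'E'
from t import *
X=cloud(cam('top')); P=X.reshape(-1,3); P=P[np.isfinite(P).all(1)]; q=(P[:,:2]-C)@T*1000; z=P[:,2]*1000
for y in range(110,-120,-10):
    print('%4d'%y,' '.join('%3d'%np.median(z[k]) if (k:=(abs(q[:,0]-x)<5)&(abs(q[:,1]-y)<5)&(z<75)).sum()>1 else '  .' for x in range(-110,111,10)))
E
python3 hm.py
```

```text
time: 15.9
eef_pos: [0.4961, 0.1047, 0.1313]
eef_rot: [-3.139, 0.118, -0.004]
wrist_force: [0.8, 0.5, -1.4]
width: 0.266
grasp_force: 99.0
t 15.90 rake in tray mm [-52.7   39.65  28.34] turnz -0.02 down [0. 0.] w 0.266 F [ 0.85  0.51 -1.43]
shift cm [-0.13 -0.03  1.63]
 110   .   .   .   .   .   .   .   .   .   .   .   .   .   .   .   .   .   .   .   4   7   6   5
 100   .   .   .   .   .   .   .   .   .   .   .   .   .   .   .   .   9   3   9   6   7   9   4
  90   .   .   .   .   .   .   .   .   .   .   .   .   .   7   6   7   9   5   9   7   6   6   8
  80   8   3   4   8   2   .   .   .   .   .   .   .   3   7   5   7   7   5   7   6   3   4   7
  70   7   8   7   6   6   .   .   .   .   .   .   .   6   9   7   6   8   7   7   7   4   5   6
  60   6   6   6   7   6   .   .   .   .   .   .  30  33  32  32   9  33  29  31  30   8   6   9
  50   5   7   6   5   .   .   .   .   .   4  32  32  31  32  32  11  33  32  34  33   5   8   5
  40   4   6   7   8   6   .   .   .   .   8  32  32  33  31  31   9  32  33  32  34  19   4   7
  30   6   8   7   5   6   5   7   .   .   6  30  33  
[... 700 characters left out ...]
0  33  31  32   7   6
 -50   7   7   7   7  10  12   9   5   7   7  32  32  33  33  30   6  19  32  33  32  32   7   9
 -60  10   3   6   6   6   8   5   8   6   7  29  32  34  32  32   7  22  33  34  31  32   7   7
 -70   8   5   8   8   6   7   5   6   5   8  26  29  26  31  13   7  15  32  29  30  26   4   6
 -80   7   8   5   6   7   5   6   7   4   8   8   6   8   7   9   6   6  13   6   7   6   7   7
 -90   7   9   9   6   8   6   8   6   7   5   6   7   6   6   6   5   7   7   5   6   7   5   6
-100   7   6   7   7   6  10   9   4   7   6   7   6   8   4   5   7   4   6   7   7   7   7   8
-110   4   6   8   4   7   3   6   6   7   4   6   6   5   6   6   5   7   7   6   5   7   7   6
```

The far column is done too, with bricks at y ≈ +37 and −45. Now the near one.

```bash
python3 -m jog '[[[-1,0,0,0.8,0,0,0],[-1,0,0,0.8,0,0,0],[-1,0,0.4,0,0,0,0],[-1,0,0.5,0,0,0,0],[-1,0,0.5,0,0,0,0],[-1,0,0.5,0,0,0,0],[-1,0,0.5,0,0,0,0],[-1,0,0.5,0,0,0,0],[-1,0,0.5,0,0,0,0],[-1,0,0.5,0,0,0,0],[-1,0,0.5,0,0,0,0],[-1,0,0.5,0,0,0,0],[-1,0,0,0,0,0,0]]]'; python3 t.py
python3 -m jog '[[[-1,0,-0.3,0,0,0,0],[-1,0,0,-3,0,0,0],[-1,0,0,-4,0,0,0],[-1,0,0,-1.5,0,0,0],[-1,0,2.5,0,0,0,0],[-1,0,3.5,0,0,0,0],[-1,0,2.5,0,0,0,0],[-1,0,0,0,0,0,0],[-1,0,0,0,0,0,0]]]'; python3 t.py -54 -92 37
```

```text
time: 17.03
eef_pos: [0.4907, 0.0548, 0.1144]
eef_rot: [3.139, -0.119, -0.0]
wrist_force: [-0.8, 0.1, -2.1]
width: 0.267
grasp_force: 99.1
t 17.03 rake in tray mm [-54.38 -10.49  11.36] turnz -0.03 down [-0. -0.] w 0.267 F [-0.79  0.12 -2.1 ]
time: 17.78
eef_pos: [0.4844, -0.0267, 0.1993]
eef_rot: [-3.139, 0.122, 0.0]
wrist_force: [0.1, -0.2, -0.8]
width: 0.269
grasp_force: 99.1
t 17.78 rake in tray mm [-54.56 -92.25  96.26] turnz -0.14 down [-0.  0.] w 0.269 F [ 0.05 -0.24 -0.79]
shift cm [ 0.06 -0.02  5.93]
```

```bash
python3 -m jog '[[[-1,0,0,2.5,0,0,0],[-1,0,0,2.4,0,0,0],[-1,0,0,1,0,0,0],[-1,0,-0.5,0,0,0,0],[-1,0,-0.6,0,0,0,0],[-1,0,-0.6,0,0,0,0],[-1,0,-0.6,0,0,0,0],[-1,0,-0.6,0,0,0,0],[-1,0,-0.6,0,0,0,0],[-1,0,-0.6,0,0,0,0],[-1,0,-0.6,0,0,0,0],[-1,0,-0.6,0,0,0,0],[-1,0,-0.6,0,0,0,0],[-1,0,-0.6,0,0,0,0],[-1,0,-0.6,0,0,0,0],[-1,0,-0.6,0,0,0,0],[-1,0,-0.6,0,0,0,0],[-1,0,-0.6,0,0,0,0]]]'; python3 t.py
python3 -m jog '[[[-1,0,-0.5,0,0,0,0],[-1,0,-0.5,0,0,0,0],[-1,0,0,0,0,0,0],[-1,0,0,-3,0,0,0],[-1,0,0,-4,0,0,0],[-1,0,0,-4,0,0,0],[-1,0,0,-4,0,0,0],[-1,0,0,-2,0,0,0],[-1,0,0,0,0,0,0],[-1,0,0,0,0,0,0]]]'; python3 d.py .4646 -.4062 .315 -21.8; python3 hm.py
```

```text
time: 19.28
eef_pos: [0.4913, 0.0634, 0.1402]
eef_rot: [3.139, -0.118, -0.0]
wrist_force: [0.1, 0.2, -0.8]
width: 0.268
grasp_force: 99.2
t 19.28 rake in tray mm [-54.41  -1.88  37.25] turnz -0.00 down [-0. -0.] w 0.268 F [ 0.07  0.19 -0.83]
time: 20.12
eef_pos: [0.4925, 0.0728, 0.3115]
eef_rot: [-3.139, 0.118, -0.005]
wrist_force: [-0.0, -0.2, -2.0]
width: 0.268
grasp_force: 99.2
t 20.12 p [0.493 0.073 0.311] xang -4.3 down [ 0.003  0.    -1.   ] w 0.268 gf 99.18095469474792 F [-0.033 -0.224 -1.966]
shift cm [ 0.809 47.979 -0.376] turnz 17.497589468805614
 110   .   .   .   .   .   .   .   .   .   .   .   .   .   .   .   .   .   8   5   7   7   3   5
 100   .   .   .   .   .   .   .   .   .   .   .   .   .   .   .   .   7   7   7   6   6   6   7
  90   5   7   6   7   8   9   .   .   .   .   .   .   .   .   .   8   7   8   7   9   6   7   4
  80   6   4   5   7   6   7   .   .   .   .   .   .   .   .   6   5   8   7  10   5   6   8   6
  70   7   6   7   5   8   7   .   .   .   .   .   .   .   7   5   7   5   7   9   6   8   4   8
  60   8   4   7   6  32  31   .   .   .   .   .   .
[... 993 characters left out ...]
2  34  32  30   5   7
 -50   6   8   6  16  32  34  34  32   7   6  31  33  31  34  34   9  18  34  31  33  33   4   6
 -60   7   8   7  16  34  34  32  33   7   6  32  34  30  32  29   8  17  34  33  31  31   8   6
 -70   8   7   5   8  31  32  30  30   6   6  13  28  21  28  10   8  21  34  33  31  27   8   5
 -80   9   6   6   8   7   8   9   6   3   7   8   6   6   6   6   8   8  10   8   9   5   5   9
 -90   7   6   7   6   7   5   7   8   6   7   6   5   5   6   6   7   6   6   7   6   6   7   5
-100   6   5   6   6   6   8   5   5   7   4   4   8   6   7   7   7   6   7   8   6   7   6   5
-110   6   6   7   8   8   4   6   8   5   6   6   7   9   5   9   6   7   6   7   7   6   6   8
```

All six bricks are flat, one per field. I return the rake to the stand.

```bash
python3 -m jog '[[[-1,0.06,1.7,0,0,0,0],[-1,0.06,3.43,0,0,0,0],[-1,0.06,3.43,0,0,0,0],[-1,0.06,3.43,0,0,0,0],[-1,0.06,3.43,0,0,0,0],[-1,0.06,3.43,0,0,0,0],[-1,0.06,3.43,0,0,0,0],[-1,0.06,3.43,0,0,0,0],[-1,0.06,3.43,0,0,0,0],[-1,0.06,3.43,0,0,0,0],[-1,0.06,3.43,0,0,0,0],[-1,0.06,3.43,0,0,0,0],[-1,0.06,3.43,0,0,0,0],[-1,0.06,3.43,0,0,0,0],[-1,0,1.7,0,0,0,3],[-1,0,0,0,0,0,7],[-1,0,0,0,0,0,5.5],[-1,0,0,0,0,0,2],[-1,0,0,0,0,0,0],[-1,0,0,0,0,0,0]]]'; python3 -m jog '[[[-1,0,0,0,0,0,0],[-1,0,0,0,0,0,0]]]'; python3 d.py .4646 -.4062 .1152 -21.8
```

```text
time: 21.83
eef_pos: [0.4636, -0.4057, 0.3076]
eef_rot: [-3.082, 0.592, 0.006]
wrist_force: [-0.1, -0.0, -2.2]
width: 0.265
grasp_force: 99.1
time: 22.0
eef_pos: [0.4643, -0.4059, 0.3093]
eef_rot: [-3.084, 0.592, 0.002]
wrist_force: [0.1, 0.5, -2.4]
width: 0.269
grasp_force: 99.1
t 22.0 p [ 0.464 -0.406  0.309] xang -21.74 down [-0.001  0.001 -1.   ] w 0.269 gf 99.11571621894836 F [ 0.111  0.525 -2.439]
shift cm [ 0.072  0.025 19.414] turnz 0.05864096629376192
```

```bash
python3 -m jog '[[[-1,0,0,2,0,0,0],[-1,0,0,3,0,0,0],[-1,0,0,2,0,0,0],[-1,0,0,1,0,0,0],[-1,0,0,0,0,0,0],[-1,0,0,0,0,0,0]]]'; python3 d.py .4646 -.4062 .1152 -21.8
```

```text
time: 22.5
eef_pos: [0.4646, -0.4063, 0.2304]
eef_rot: [-3.085, 0.593, 0.001]
wrist_force: [0.4, -0.1, -1.3]
width: 0.268
grasp_force: 99.1
t 22.5 p [ 0.465 -0.406  0.23 ] xang -21.77 down [-0.  0. -1.] w 0.268 gf 99.12007212638855 F [ 0.354 -0.111 -1.295]
shift cm [-0.    -0.012 11.517] turnz 0.02510459628796724
```

```bash
python3 -m jog '[[[-1,0,0,1.5,0,0,0],[-1,0,0,2,0,0,0],[-1,0,0,2,0,0,0],[-1,0,0,2,0,0,0],[-1,0,0,1.5,0,0,0],[-1,0,0,1,0,0,0],[-1,0,0,0.6,0,0,0],[-1,0,0,0.3,0,0,0],[-1,0,0,0.3,0,0,0],[-1,0,0,0.3,0,0,0],[-1,0,0,0,0,0,0],[-1,0,0,0,0,0,0]]]'; python3 d.py .4646 -.4062 .1152 -21.8
```

```text
time: 23.5
eef_pos: [0.4647, -0.4066, 0.1158]
eef_rot: [3.084, -0.594, 0.001]
wrist_force: [0.4, 0.7, -1.4]
width: 0.266
grasp_force: 99.1
t 23.5 p [ 0.465 -0.407  0.116] xang -21.8 down [ 0.001 -0.001 -1.   ] w 0.266 gf 99.11703586578369 F [ 0.387  0.662 -1.38 ]
shift cm [-0.023 -0.037  0.064] turnz -0.0006271385267382357
```

```bash
python3 -m jog '[[[-1,0,0,0.05,0,0,0],[-1,0,0,0,0,0,0],[1,0,0,0,0,0,0],[1,0,0,0,0,0,0],[1,0,0,0,0,0,0],[1,0,0,0,0,0,0],[1,0,0,0,0,0,0],[1,0,0,0,0,0,0],[1,0,0,0,0,0,0],[1,0,0,0,0,0,0]]]'; python3 d.py
```

```text
time: 24.33
eef_pos: [0.4645, -0.4064, 0.1148]
eef_rot: [-3.085, 0.594, 0.0]
wrist_force: [-0.2, -0.3, -0.7]
width: 1.001
grasp_force: 0.0
t 24.33 p [ 0.464 -0.406  0.115] xang -21.8 down [-0.  0. -1.] w 1.001 gf 0.0 F [-0.18  -0.29  -0.671]
```

```bash
python3 -m jog '[[[1,0,0,-1,0,0,0],[1,0,0,-2,0,0,0],[1,0,0,-3,0,0,0],[1,0,0,-4,0,0,0],[1,0,0,-3,0,0,0],[1,0,0,-1,0,0,0],[1,-1.3,1.41,0,0,0,0],[1,-2.6,2.82,0,0,0,0],[1,-2.6,2.82,0,0,0,0],[1,-2.6,2.82,0,0,0,0],[1,-2.6,2.82,0,0,0,0],[1,-2.6,2.82,0,0,0,0],[1,-2.6,2.82,0,0,0,0],[1,-2.6,2.82,0,0,0,0],[1,-2.6,2.82,0,0,0,0],[1,-1.3,1.41,0,0,0,0],[1,0,0,0,0,0,0],[1,0,0,0,0,0,0],[1,0,0,0,0,0,0]]]'
python3 - <<'E'
from t import *
import pickle
c=cam('top'); save(c,'end.png',(150,160,430,310),2.8); X=cloud(c); c0=pickle.load(open('top0.pkl','rb'))
P=X.reshape(-1,3); P=P[np.isfinite(P).all(1)]; q=(P[:,:2]-C)@T*1000; z=P[:,2]*1000
for lx,hx in((-90,-23),(-23,40),(41,105)):
    for ly,hy in((-90,-5),(-3,100)):
        k=(q[:,0]>lx)&(q[:,0]<hx)&(q[:,1]>ly)&(q[:,1]<hy)&(z>27)&(z<45); r=cv2.minAreaRect(q[k].astype(np.float32)); print('brick',r,np.percentile(z[k],[5,50,95]))
m=np.zeros((480,640),bool);m[238:290,355:410]=1
for Y in (cloud(c0),X):
    k=m&(Y[...,2]>.105)&(Y[...,2]<.14); print('grip',k.sum(),np.median(Y[k],0),cv2.minAreaRect(Y[k][:,:2].astype(np.float32)*1000))
E
```

```text
time: 25.92
eef_pos: [0.1533, -0.5546, 0.2547]
eef_rot: [-3.084, 0.594, -0.001]
wrist_force: [-0.3, 0.3, -0.2]
width: 1.0
grasp_force: 0.0
brick ((-58.021080017089844, -45.37507629394531), (44.25108337402344, 59.36185073852539), 6.565262317657471) [28.22 32.74 39.15]
brick ((-54.7188720703125, 30.720577239990234), (60.831417083740234, 45.11241149902344), 89.33843994140625) [28.2  32.53 37.63]
brick ((8.53000259399414, -42.29119110107422), (45.18052673339844, 60.22791290283203), 0.11973907053470612) [27.88 32.63 38.09]
brick ((8.463712692260742, 31.515716552734375), (44.21411895751953, 60.34815216064453), 0.8063356876373291) [28.15 32.54 38.63]
brick ((69.1219482421875, -44.424560546875), (45.06060791015625, 58.78444290161133), 5.084768772125244) [28.72 32.66 38.25]
brick ((64.48826599121094, 30.39689826965332), (60.77594757080078, 44.83597183227539), 89.10131072998047) [27.72 32.88 38.31]
grip 126 [ 0.46 -0.4   0.12] ((464.0428466796875, -405.5852355957031), (24.03285789489746, 37.0248908996582), 68.05419158935547)
grip 123 [ 0.46 -0.4   0.13] ((465.2623291015625, -404.399658203125), (24.346010208129883, 35.86493682861328), 67.24382019042969)
```

View pics/end.png

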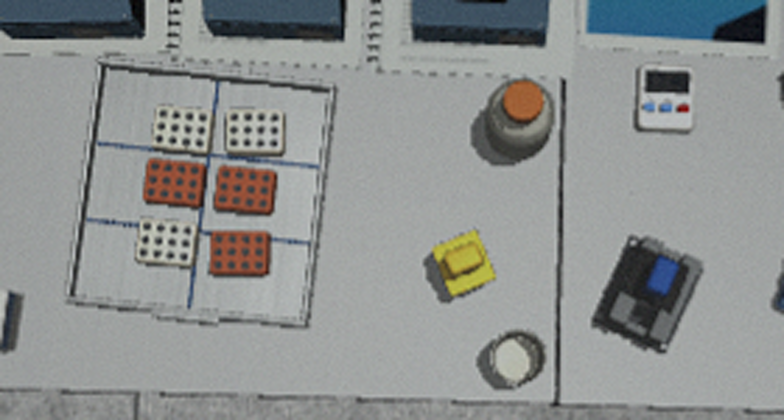

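The picture shows one flat brick in each of the six fields: crop (180,130), (255,130), (173,183), (245,190), (166,243), (240,253). All measured centres are at least 9 mm inside the lines. The rake hangs in its stand with its blue grip at (662,272), and the bottle, beaker, and timer look undisturbed.

```bash
python3 -c "from plant import *; print(job_done())"
```

```text
the job is handed in; nothing more can be done
None
```

I handed the job in at about 26 s: each of the six fields has one flat brick, at least 9 mm inside its lines by my measurement, the rake hangs released in its stand, and the bottle, beaker and timer look undisturbed; the carton was mostly out of the last picture, but the arm never went near it.

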